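# Shut and bolt the dispatch lane of a book packing bench

## Robot

A 7-joint arm with a two-finger parallel gripper is mounted at the origin on the work surface. World frame = base frame: x ahead of the robot, y to its left, z up, the work surface at z = 0. Lengths are in mm, angles in rad, forces in N, time in s.
With the tool pointing down it reaches from about 350 to 900 mm from the base axis. Payload 7.2 kg.
Tool frame: the origin (TCP) lies on the centre line of the jaws, within the pads' length; the fingertips stand 22 mm ahead of it and the grasp point (between the pads) lies 3 mm ahead of it; z points along the fingers, y is the line along which they close (so a half turn about z gives the same grasp; the last joint's range is limited). The gripper opens to 88 mm and grips with 3 to 60 N. Pads are 20 mm wide; open, the fingers measure 115 mm over their backs; the gripper's body (75 mm by 178 mm) begins 61 mm behind the grasp point.
Start: joints at [-1.345, 0.411, -0.013, 1.596, 0.006, 1.134, -0.082], TCP at [181.004, 598.219, 244.653] pointing down, gripper open.
Joint ranges: [-2.95, 2.95], [-0.29, 1.99], [-1.47, 1.44], [0.14, 2.54], [-1.03, 4.17], [0.13, 1.85], [-2.86, 2.86]. Speed limits (rad/s): [2.39, 2.39, 3.01, 3.01, 3.14, 3.14, 3.14].

## Interface

Orientations are given as a unit quaternion [w, x, y, z].
In Python, from rig import ctrl gives the robot as it stands.
- The arm moves only by the tool step_arm, never from a script. Its arguments are lists of equal length, an entry for each row: "hand": the opening, from 0 (shut) to 1 (fully open); "offset": the shift along the tool's x, y, z in m, a list of three; "turn": the turn about the tool's z in degrees. In form: {"hand": [hand, ...], "offset": [[x, y, z], ...], "turn": [turn, ...]}. A call has 1 to 8 rows; each row shifts and turns the commanded pose from where the row before left it, along the tool's axes as they then stand; what a row does not reach is not made up. A row lasts 1/12 s, in which the tool goes at most 41.7 mm and 7.16 degrees, less where a joint would pass 70% of its speed; a pose out of reach is approached as far as the arm can. A call with a gripper value outside its range is refused whole. The fingers move at their own pace and stop on an object; "grip_force" is the grip in N (left out, the last holds). Time passes only in rows, so rows that do not move let the fingers close. It gives the time, the measured TCP pose, the force, the opening and the grip force at its end, in the units of the state.
- ctrl.state(): the state, without advancing time (a new reading comes with each control period).
- ctrl.snapshot(name): name is "scene" or "top"; returns a dict with "color" (400x640x3 uint8, red, green, blue), "depth" (400x640 float32, mm along the optical axis (not along the pixel's ray), 0 where there is no reading), "fx", "fy", "cx", "cy" (pixels), "extrinsics" (4x4, takes a point from camera to world coordinates). Camera axes: x right, y down, z forward; pixel columns grow to the right and rows downward; lengths in mm; the calibration is good to about 2 mm. A picture is of the moment at which its call begins.
- ctrl.finish_job(): hands the job in; it is judged then, once.
The state is a dict: "time_s": time; "q": joint angles; "qvel": joint speeds; "effort": joint torques, N m; "tcp_pos": TCP position; "tcp_rot": TCP orientation; "contact_force": force on the tool from outside, world axes, zero at the start; "moment": the same for the moment, N m; "opening": finger opening in mm; "gripper_force": force on a finger pad.
Only numpy, scipy, OpenCV 4.12 (cv2) and the standard library are available. Lean on these libraries where they do the work, as an engineer would, in place of code of your own. Each camera call takes 0.05 s, during which the arm holds its last target. There are 200 camera calls.

## Task

Shut the roller lane for the courier: push the carton that sticks out of the lane's mouth back until all of it is inside, without running it into the carton waiting behind, and flick the kick-down stop that props the gate open right up so that it stays up. Then swing the gate shut, lift the bolt's handle over the bump, slide the bolt fully home into the keep on the post and let the handle drop down behind the bump. Leave the books, the scanner, the tape roll and the mug on the bench where they are.

Things in the scene. Friction and masses are not known exactly. Their poses are not given: they have to be found in the camera images.
- lane_mouth (a point): Roller lane: low level conveyor on the bench, 250 mm clear between its side channels, 620 mm long; free-turning steel rollers, tops 85 mm up, channel tops 100 mm up. Point: middle of the mouth (line across the channels' ends) at roller-top height. x: across the lane towards the hinge post; y: level, out of the mouth; z: up. Place and yaw vary.
- carton_center (a point): Centre of the taped cardboard carton to push in: 170 (x, across the lane) x 230 (y, along it) x 70 mm high, up to 1 kg, at the mouth, sticking 40 to 70 mm out at the start. Fully inside once this point is 120 mm behind lane_mouth. The next carton waits on the rollers about 370 mm behind the mouth, so it meets it at about 250 mm. It stops soon when no longer pushed.
- gate_hinge (a point): Point on the upright hinge pin, 180 mm above the bench; the pin is at x 140, y 40 mm in lane_mouth's axes. Turns with the gate: -x points along the leaf to its free end, +y is the normal of the leaf's outer face (facing out of the lane when shut), z up. The leaf is a steel bar gate: 285 mm long from the pin, 16 mm thick (8 mm each side of the pin), 25 to 180 mm above the bench.
- gate_top (a point): Upper face of the gate's top rail, 250 mm from the hinge pin, 180 mm above the bench. The rail is a 16 x 16 mm bar, to be pushed from either side or pinched from above. Other parts on the outer face stay under 135 mm above the bench while the handle is down.
- gate (a joint): Opening angle of the gate: 0 shut across the mouth, 1.6 fully open, 1.15 to 1.45 at the start; opens clockwise seen from above, outwards. Light friction (about 1 N at the free end), stays where left. It will not close while the stop's foot stands in the black ribbed rubber pad (130 x 90 x 6 mm) on the bench before the mouth.
- stop (a joint): Kick-down stop, turning on a level pivot on the INNER face of the gate (-y side of gate_hinge). Near 0 (-0.07 to 0.01): down, foot caught in the ribs, leg about 0.92 rad below level. It swings up away from the leaf: level at 0.92, upright at 2.49, end stop at 2.58, where it rests leaning back on the gate. Under 1 N at the grip moves it; let go short of about 2.15 it drops down again.
- stop_grip (a point): Point on the stop's leg, mid thickness, 105 mm from the pivot. Leg: flat aluminium bar 20 mm wide (its x axis, parallel to the leaf), 10 mm thick, 148 mm from pivot to the end of its black rubber foot. Pivot: 135 mm from the hinge pin along the leaf, 22 mm inside its middle plane, 125 mm up. With the leg down this point is 40 mm up, 86 mm inside the middle plane; folded up, the foot is 275 mm up.
- bolt (a joint): Travel of the gate bolt: 0 drawn back (0 to 0.006 at the start), 0.055 fully home, rod through the keep on the post opposite the hinge post (both posts 180 mm high). Slides along the leaf towards its free end (-x of gate_hinge), 1.5 N friction. With the handle down the bump stops it at about 0.008; the handle can lie down again only beyond about 0.047.
- handle (a joint): Turn of the bolt's handle about the rod: 0 lying level, positive lifted, at most 1.2. It must be lifted more than 0.3 to pass over the bump and falls back by its own weight when let go.
- bolt_grip (a point): Middle of the handle's barrel, 22 mm thick, 36 mm long, 88 mm from the rod's axis, standing out level along +y of gate_hinge (OUTER face). Rod axis: along the leaf, 26 mm outside its middle plane, 120 mm up. At the start this point is about 145 mm from the pin along the leaf. The bump, 24 mm wide, 10 mm above the handle's underside, is 35 to 55 mm from the rod; the barrel is free all round.
- lone_book: One thick paperback lying on the bench in front of the lane, 205 x 135 x 30 mm; origin under its centre. To be left alone.
- bundle: Pile of four paperbacks stuck together in one bundle, 125 x 190 x 108 mm; origin under its centre. To be left alone.
- scanner: Hand scanner standing on its base, 95 x 62 x 160 mm; origin under its base. To be left alone.
- tape_roll: Roll of brown tape lying flat, 110 mm across, 48 mm high; origin under its centre. To be left alone.
- mug: White mug, 82 mm across, 95 mm high; origin under its centre. To be left alone.
- carton: The same carton as carton_center; origin under its centre.

How it is judged (in metres and radians):
On the way, in this order (a step that is already met when the one before it is completed fails the run):
1. the carton is fully inside the lane's mouth and the stop is folded up (in either order) (y of carton_center in the frame of lane_mouth between -0.245 and -0.113 m and z of carton_center in the frame of lane_mouth above 0.025 m and value of joint stop above 2.1 rad), for 0.1 s.
2. the gate is shut (all of step 1 and value of joint gate below 0.05 rad), for 0.1 s.
3. the bolt is home, its handle down behind the bump (value of joint gate below 0.05 rad and value of joint bolt above 0.044 m and value of joint handle below 0.1 rad), for 0.2 s.
At the end, for the whole second after the job is handed in: The carton's centre is 113 to 245 mm behind the lane's mouth and it lies on the rollers; the stop is up past 2.1 rad (upright is 2.49); the gate is shut (under 0.05 rad); the bolt is out more than 44 mm with its handle down (under 0.1 rad); carton and gate at rest (all of step 1 and all of step 3 and linear speed of carton below 0.02 m/s and velocity of joint gate between -0.05 and 0.05 rad/s); the robot touches nothing.
It fails at once if the carton is pushed so far in that it runs into the one waiting behind (y of carton_center in the frame of lane_mouth below -0.245 m).
It fails at once if one of the other things on the bench (lone book, bundle, scanner, tape roll, mug) is shifted by more than 30 mm (distance of any of lone_book, bundle, scanner, tape_roll, mug from where it was at the start of the episode above 0.03 m).
It also fails if it takes over 72 s, if anything falls off the work surface, if the arm or the gripper's body presses on something with over 40 N, if the wrist force passes 120 N, or if a joint passes its speed limit or range.

## Working session

There is one attempt and no reset: what is moved stays moved. The work goes in short steps, Python scripts to look and compute and a tool call to move; the robot and the scene stay as the last step left them, time stands still between calls to the robot, and variables do not carry over. Pictures are saved under pics/ and viewed, at most 10 in all, crops included, and the job is handed in when it is done.

Besides the shell and the picture viewer there is one more tool, called after "Call:" by a JSON object that holds its "name" and its "arguments". step_arm: Moves the arm, as the interface text tells. Its arguments: {"type":"object","properties":{"hand":{"type":"array"},"offset":{"type":"array"},"turn":{"type":"array"},"grip_force":{"type":"number"}},"required":["hand","offset","turn"]}

```bash
ls; mkdir -p pics; cat > h.py <<'E'
import numpy as np, cv2
from rig import ctrl
def snap(n,f):
    s=ctrl.snapshot(n); cv2.imwrite('pics/'+f+'.png',s['color'][:,:,::-1]); np.savez('pics/'+f,**s); return s
def cloud(s):
    d=s['depth'];v,u=np.indices(d.shape);P=np.stack([(u-s['cx'])*d/s['fx'],(v-s['cy'])*d/s['fy'],d],-1)
    E=np.array(s['extrinsics']);return P@E[:3,:3].T+E[:3,3]
E
python3 - <<'E'
from h import *
a=snap('scene','a');b=snap('top','b')
for s in(a,b):print(s['fx'],np.round(s['extrinsics'],3).tolist())
print(ctrl.state())
E
```

```text
pics
415.556702749827 [[-0.412, 0.58, -0.703, 1371.509], [0.911, 0.262, -0.317, 516.954], [0.0, -0.771, -0.637, 891.787], [0.0, 0.0, 0.0, 1.0]]
413.37508819741635 [[-0.005, -0.989, 0.151, 379.716], [-1.0, 0.006, 0.007, 128.705], [-0.008, -0.151, -0.989, 1227.802], [0.0, 0.0, 0.0, 1.0]]
{'time_s': 0.1, 'q': array([-1.34520732,  0.41179704, -0.01270303,  1.59690613,  0.00559729,
        1.13427562, -0.0822176 ]), 'qvel': array([-0.00031101, -0.00225419,  0.00169288, -0.00320043,  0.00152496,
       -0.0011966 , -0.00088534]), 'effort': array([ 2.03427218e-03, -5.89097285e+01,  6.43569566e-01, -2.91713083e+01,
       -5.37523592e-02,  1.44933863e-02,  1.03296131e-04]), 'tcp_pos': array([180.91189028, 597.83732463, 243.92963425]), 'tcp_rot': array([-5.11983666e-05,  1.46368266e-01,  9.89229940e-01, -6.73342144e-04]), 'contact_force': array([-0.1694571 , -0.80652443, -0.01685432]), 'moment': array([-0.01614044, -0.02959282,  0.01812249]), 'gripper_force': 0.0, 'opening': 87.52541200952851}
```

View pics/a.png

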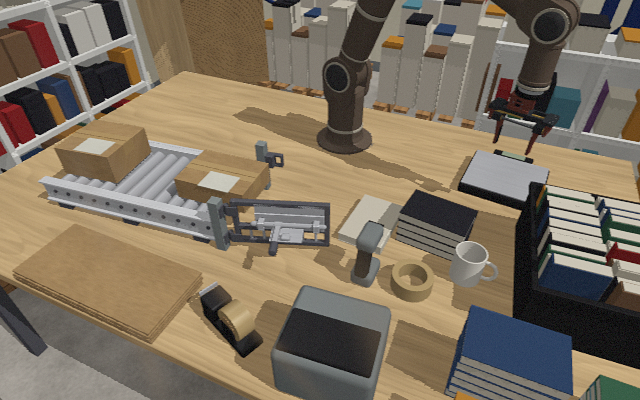

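View pics/b.png

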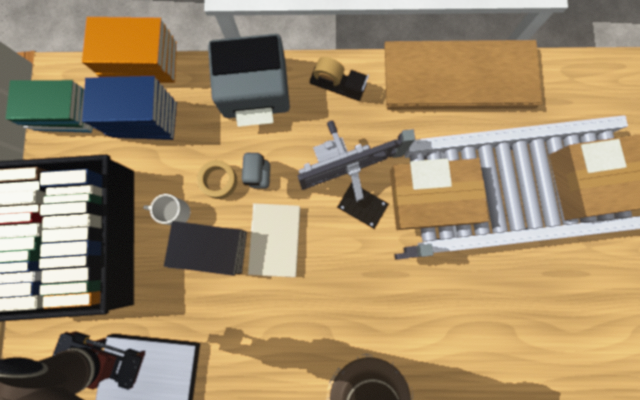

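The scene view shows the lane at left, its carton sticking out at the mouth (about 225,175) and the gate standing open at (275,220). In the top view the gate's rail runs from the hinge post (407,140) to (300,185). The stop's leg and pad are at (360,200), the keep post at (405,253), the scanner at (255,168), the lone book at (273,240) and the bundle at (205,247).

```bash
python3 - <<'E'
from h import *
b=dict(np.load('pics/b.npz'));a=dict(np.load('pics/a.npz'))
P=cloud(b)
def reg(name,P,u0,u1,v0,v1,z0,z1):
    Q=P[v0:v1,u0:u1].reshape(-1,3);Q=Q[(Q[:,2]>z0)&(Q[:,2]<z1)]
    if len(Q)<5: print(name,len(Q));return
    r=cv2.minAreaRect(Q[:,:2].astype(np.float32));print(name,len(Q),'med',np.round(np.median(Q,0)),'rect',np.round(cv2.boxPoints(r)).tolist())
    return Q
reg('rail',P,295,395,135,190,172,192)
reg('post',P,395,420,125,160,165,195)
reg('keep',P,390,425,240,262,150,195)
reg('chanfar',P,425,625,110,155,92,106)
reg('channear',P,400,640,225,265,92,106)
reg('carton',P,385,492,150,232,140,170)
reg('carton2',P,545,640,130,225,140,170)
reg('book1',P,245,305,200,280,20,45)
reg('bundle',P,160,250,215,280,95,120)
reg('scanner',P,235,275,145,195,100,175)
reg('tape',P,195,245,155,205,35,60)
reg('dispenser',P,305,370,50,105,15,150)
reg('handle',P,300,350,118,165,80,150)
reg('box',P,205,290,30,130,100,400)
# dark pad
c=b['color'].astype(int);m=(c.sum(-1)<110);m2=np.zeros_like(m);m2[170:235,330:395]=1
Q=P[m&m2&(P[:,:,2]<15)];print('pad',len(Q),np.round(cv2.boxPoints(cv2.minAreaRect(Q[:,:2].astype(np.float32)))).tolist())
big=cv2.resize(b['color'][100:280,230:440,::-1],None,fx=3.7,fy=3.2 and 3.7*0.9,interpolation=cv2.INTER_CUBIC);cv2.imwrite('pics/bz.png',big[:600,:790])
E
```

```text
rail 651 med [642.  66. 179.] rect [[589.0, 188.0], [681.0, -66.0], [697.0, -60.0], [605.0, 194.0]]
post 165 med [706. -98. 179.] rect [[682.0, -63.0], [697.0, -120.0], [728.0, -111.0], [713.0, -55.0]]
keep 78 med [ 408. -120.  179.] rect [[393.0, -117.0], [393.0, -128.0], [423.0, -127.0], [423.0, -116.0]]
chanfar 2350 med [ 738. -442.  100.] rect [[635.0, -166.0], [698.0, -737.0], [787.0, -728.0], [724.0, -156.0]]
channear 2185 med [ 447. -410.  100.] rect [[399.0, -87.0], [448.0, -736.0], [515.0, -731.0], [467.0, -82.0]]
carton 5746 med [ 558. -180.  155.] rect [[466.0, -73.0], [482.0, -304.0], [657.0, -292.0], [640.0, -60.0]]
carton2 514 med [ 582. -525.  155.] rect [[432.0, -596.0], [511.0, -676.0], [679.0, -513.0], [601.0, -432.0]]
book1 3324 med [443. 269.  30.] rect [[339.0, 207.0], [544.0, 195.0], [553.0, 350.0], [348.0, 361.0]]
bundle 3287 med [419. 453. 108.] rect [[345.0, 367.0], [472.0, 349.0], [503.0, 571.0], [376.0, 589.0]]
scanner 646 med [626. 313. 158.] rect [[585.0, 291.0], [672.0, 289.0], [673.0, 342.0], [587.0, 344.0]]
tape 667 med [622. 439.  47.] rect [[569.0, 385.0], [677.0, 385.0], [677.0, 494.0], [570.0, 494.0]]
dispenser 1456 med [919.  80.  73.] rect [[868.0, 11.0], [927.0, -13.0], [991.0, 146.0], [932.0, 170.0]]
handle 802 med [688. 101. 122.] rect [[639.0, 177.0], [649.0, 52.0], [772.0, 61.0], [762.0, 187.0]]
box 5110 med [904. 334. 152.] rect [[813.0, 434.0], [834.0, 224.0], [1022.0, 242.0], [1002.0, 452.0]]
pad 280 [[490.0, -15.0], [558.0, -54.0], [612.0, 40.0], [545.0, 79.0]]
```

View pics/bz.png

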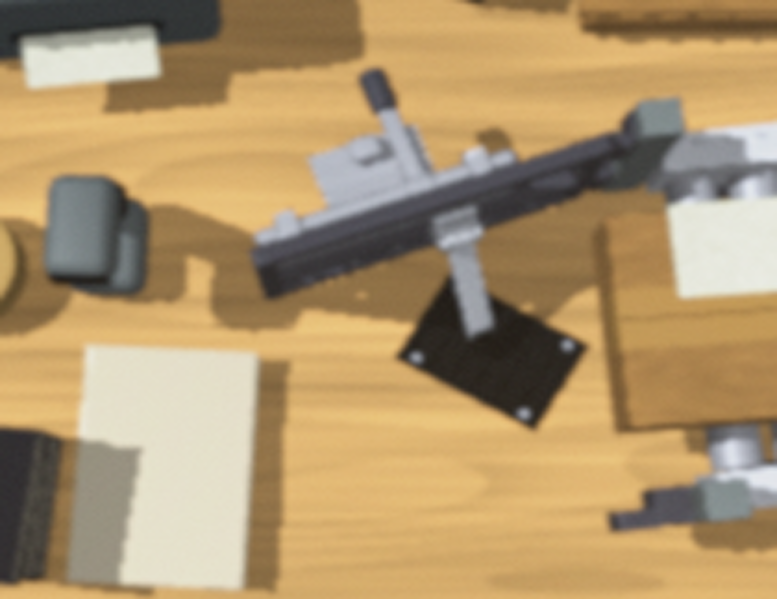

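```bash
cat >> h.py <<'E'
def go(xy,z,yang,s=None):
    s=s or ctrl.state();w,x,y,q=s['tcp_rot'];a=np.degrees(np.arctan2(y*y-x*x,2*x*y));p=s['tcp_pos']
    t=(yang-a+90)%180-90; r=np.radians(yang if abs((yang-a+180)%360-180)<90 else yang+180)
    d=np.array([xy[0]-p[0],xy[1]-p[1]])
    X=np.array([-np.sin(r),np.cos(r)]);Y=np.array([np.cos(r),np.sin(r)])
    print('t',round(s['time_s'],2),'tcp',np.round(p,1),'yang %.1f turn %.1f then off(mm) x %.1f y %.1f z %.1f'%(a,-t,d@X,d@Y,p[2]-z),'F',np.round(s['contact_force'],1))
E
python3 - <<'E'
from h import *
b=dict(np.load('pics/b.npz'));P=cloud(b);Q=P.reshape(-1,3);Q=Q[abs(Q[:,2]-100)<4]
for lo,hi in((380,480),(640,790)):
    K=Q[(Q[:,0]>lo)&(Q[:,0]<hi)&(Q[:,1]<-330)&(Q[:,1]>-700)]
    ys=np.arange(-690,-340,10);e=np.array([[y,k.min(),k.max()] for y in ys for k in [K[abs(K[:,1]-y)<5][:,0]] if len(k)>3])
    print([np.round(np.polyfit(e[:,0],e[:,i],1),4) for i in(1,2)])
K=Q[(Q[:,0]>400)&(Q[:,0]<470)&(Q[:,1]>-200)];print('near end',K[:,1].max())
y=np.array([-.069,.998]);x=np.array([.998,.069]);m=np.array([557,-127])
go(m+100*y,244,94)
E
```

```text
[array([-1.126000e-01,  3.855712e+02]), array([-7.150000e-02,  4.340947e+02])]
[array([-1.12700e-01,  6.67402e+02]), array([-1.11000e-01,  7.04881e+02])]
near end 690.0059143909322
t 0.1 tcp [180.9 597.8 243.9] yang 73.2 turn -20.8 then off(mm) x -324.7 y -649.3 z -0.1 F [-0.2 -0.8 -0. ]
```

Call:
{"name": "step_arm", "arguments": {"hand": [0, 0, 0, 0, 0, 0, 0, 0], "offset": [[0, 0, 0], [0, 0, 0], [0, 0, 0], [0, 0, 0], [-0.015, -0.03, 0], [-0.015, -0.035, 0], [-0.015, -0.035, 0], [-0.015, -0.035, 0]], "turn": [-6, -6, -6, -5.2, 0, 0, 0, 0], "grip_force": 10}}

```text
time_s: 0.77
tcp_pos: [256.0, 468.9, 244.1]
tcp_rot: [-0.0, -0.056, 0.998, -0.0]
contact_force: [0.9, 0.1, 0.6]
opening: 37.7
gripper_force: 0.0
```

Call:
{"name": "step_arm", "arguments": {"hand": [0, 0, 0, 0, 0, 0, 0, 0], "offset": [[-0.017, -0.035, 0], [-0.017, -0.035, 0], [-0.017, -0.035, 0], [-0.017, -0.035, 0], [-0.017, -0.035, 0], [-0.017, -0.035, 0], [-0.017, -0.035, 0], [-0.017, -0.035, 0]], "turn": [0, 0, 0, 0, 0, 0, 0, 0]}}

```text
time_s: 1.43
tcp_pos: [422.3, 205.6, 244.6]
tcp_rot: [-0.0, -0.056, 0.998, 0.0]
contact_force: [1.2, 1.5, -0.1]
opening: 0.6
gripper_force: 0.0
```

```bash
cat >> h.py <<'E'
yl=np.array([-.112,.9937]);xl=np.array([.9937,.112]);m=np.array([559.5,-132.])
E
python3 - <<'E'
from h import *
go(m+105*yl,244,96.4)
E
```

```text
t 1.43 tcp [422.3 205.6 244.6] yang 96.4 turn -0.0 then off(mm) x -98.7 y -245.8 z 0.6 F [ 1.2  1.5 -0.1]
```

Call:
{"name": "step_arm", "arguments": {"hand": [0, 0, 0, 0, 0, 0, 0, 0], "offset": [[-0.014, -0.035, 0], [-0.014, -0.035, 0], [-0.014, -0.035, 0], [-0.014, -0.035, 0], [-0.014, -0.035, 0], [-0.014, -0.034, 0], [-0.012, -0.025, 0], [0, -0.007, 0]], "turn": [0, 0, 0, 0, 0, 0, 0, 0]}}

```text
time_s: 2.1
tcp_pos: [545.6, -26.2, 244.4]
tcp_rot: [0.0, -0.053, 0.999, -0.001]
contact_force: [-0.3, -0.4, 0.3]
opening: 0.4
gripper_force: 0.0
```

Call:
{"name": "step_arm", "arguments": {"hand": [0, 0, 0, 0, 0, 0, 0, 0], "offset": [[0, 0, 0.025], [0, 0, 0.03], [0, 0, 0.03], [0, 0, 0.018], [0, 0, 0], [0, -0.01, 0], [0, -0.01, 0], [0, 0, 0]], "turn": [0, 0, 0, 0, 0, 0, 0, 0]}}

```text
time_s: 2.77
tcp_pos: [547.3, -44.2, 143.4]
tcp_rot: [0.001, -0.054, 0.999, -0.001]
contact_force: [0.3, -0.2, 0.2]
opening: 0.7
gripper_force: 0.0
```

```bash
python3 - <<'E'
from h import *
go(m-11*yl,140,96.4); s=snap('top','c');i=s['color'][100:280,300:500,::-1];cv2.imwrite('pics/cz.png',cv2.resize(i,None,fx=3,fy=3,interpolation=cv2.INTER_CUBIC))
E
```

```text
t 2.77 tcp [547.3 -44.2 143.4] yang 96.2 turn -0.2 then off(mm) x -2.4 y -99.6 z 3.4 F [ 0.3 -0.2  0.2]
```

View pics/cz.png

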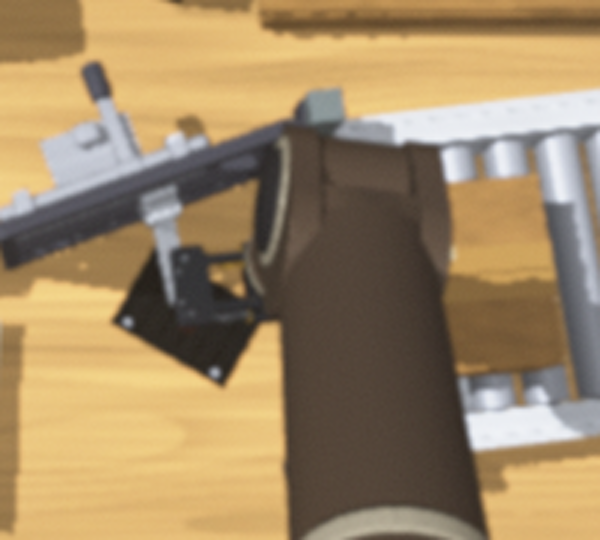

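The gripper stands in front of the carton's face, clear of gate and stop, and the carton is still in place (right part at about 500,270). Pushing now.

Call:
{"name": "step_arm", "arguments": {"hand": [0, 0, 0, 0, 0, 0, 0, 0], "offset": [[0, -0.01, 0], [0, -0.01, 0], [0, -0.01, 0], [0, -0.01, 0], [0, -0.01, 0], [0, -0.01, 0], [0, -0.01, 0], [0, -0.01, 0]], "turn": [0, 0, 0, 0, 0, 0, 0, 0]}}

```text
time_s: 3.48
tcp_pos: [555.2, -121.7, 141.6]
tcp_rot: [0.0, -0.055, 0.998, 0.0]
contact_force: [-0.4, 1.6, 2.5]
opening: 0.9
gripper_force: 1.1
```

Call:
{"name": "step_arm", "arguments": {"hand": [0, 0, 0, 0, 0, 0, 0, 0], "offset": [[0, -0.007, 0], [0, -0.005, 0], [0, -0.004, 0], [0, -0.003, 0], [0, 0, 0], [0, 0.02, 0], [0, 0.03, 0], [0, 0.03, 0]], "turn": [0, 0, 0, 0, 0, 0, 0, 0]}}

```text
time_s: 4.15
tcp_pos: [547.9, -60.1, 141.5]
tcp_rot: [-0.0, -0.054, 0.999, -0.0]
contact_force: [-0.1, 0.4, -0.1]
opening: 0.5
gripper_force: 0.0
```

```bash
python3 - <<'E'
from h import *
go(m+110*yl,140,96.4)
s=snap('scene','d');P=cloud(s);c=s['color'].astype(int)
u0,u1,v0,v1=60,290,100,230
ok=(abs(P[:,:,2]-155)<5)&(P[:,:,0]<680)&(P[:,:,0]>440);Q=P[ok][:,:2]-m
L=np.c_[Q@xl,Q@yl];L=L[(L[:,1]>-300)&(abs(L[:,0])<110)]
print(len(L),'x',np.percentile(L[:,0],[1,50,99]),'y',np.percentile(L[:,1],[1,50,99]))
E
```

```text
t 4.15 tcp [547.9 -60.1 141.5] yang 96.2 turn -0.2 then off(mm) x -3.5 y 37.2 z 1.5 F [-0.1  0.4 -0.1]
2637 x [-87.89753429  16.21530897 106.90898511] y [-246.98840079 -119.93230623  850.64609495]
```

```bash
cat >> h.py <<'E'
pin=np.array([694.,-77]);Lf=np.array([-.3406,.940]);N=np.array([-.94,-.3406])
E
python3 - <<'E'
from h import *
s=dict(np.load('pics/d.npz'));P=cloud(s)
ok=(abs(P[:,:,2]-155)<5);Q=P[ok][:,:2]-m;L=np.c_[Q@xl,Q@yl];L=L[(L[:,1]>-300)&(abs(L[:,0])<110)&(L[:,1]<60)]
print('carton y',np.percentile(L[:,1],[1,50,99]))
b=dict(np.load('pics/b.npz'));P=cloud(b)[165:205,340:375].reshape(-1,3);q=P[:,:2]-pin
A=np.c_[q@Lf,q@N,P[:,2]]
for z in range(20,120,10):
    k=A[abs(A[:,2]-z)<6];k=k[k[:,1]>20]
    if len(k): print(z,len(k),np.round(np.median(k,0)),np.round(k.min(0)),np.round(k.max(0)))
go(pin+135*Lf+86*N,200,109.9)
E
```

```text
carton y [-247.23245971 -134.07933777  -19.59317312]
20 6 [131. 106.  23.] [124. 101.  14.] [143. 108.  26.]
30 26 [137. 101.  30.] [125.  91.  26.] [145. 107.  36.]
40 35 [136.  91.  40.] [125.  82.  34.] [145. 100.  46.]
50 29 [137.  82.  50.] [126.  74.  44.] [145.  89.  56.]
60 23 [137.  76.  61.] [125.  63.  55.] [144.  81.  66.]
70 26 [135.  69.  69.] [125.  60.  64.] [145.  75.  75.]
80 32 [135.  60.  82.] [124.  50.  74.] [145.  68.  86.]
90 30 [136.  53.  88.] [124.  48.  84.] [145.  59.  95.]
100 25 [138.  46. 101.] [125.  39.  94.] [145.  50. 106.]
110 30 [137.  38. 110.] [125.  30. 104.] [148.  46. 115.]
t 4.2 tcp [547.4 -52.1 141.1] yang 96.7 turn -13.2 then off(mm) x -43.3 y 61.6 z -58.9 F [-1.1  5.6 -1.3]
```

Call:
{"name": "step_arm", "arguments": {"hand": [0.6, 0.6, 0.6, 0.6, 0.6, 0.6, 0.6, 0.6], "offset": [[0, 0, -0.03], [0, 0, -0.03], [0, 0, 0], [-0.015, 0.02, 0], [-0.015, 0.02, 0], [-0.013, 0.022, 0], [0, 0, 0], [0, 0, 0]], "turn": [0, -6.6, -6.6, 0, 0, 0, 0, 0]}}

```text
time_s: 4.87
tcp_pos: [567.9, 14.4, 201.3]
tcp_rot: [-0.0, -0.172, 0.985, 0.0]
contact_force: [-0.2, -0.2, 0.1]
opening: 50.5
gripper_force: 0.0
```

```bash
python3 - <<'E'
from h import *
go(pin+135*Lf+87*N,50,109.9)
E
```

```text
t 4.87 tcp [567.9  14.4 201.3] yang 109.8 turn -0.1 then off(mm) x -0.4 y 6.0 z 151.3 F [-0.2 -0.2  0.1]
```

Call:
{"name": "step_arm", "arguments": {"hand": [0.6, 0.6, 0.6, 0.6, 0.6, 0.6, 0.6, 0.6], "offset": [[0, 0.006, 0.025], [0, 0, 0.03], [0, 0, 0.03], [0, 0, 0.03], [0, 0, 0.025], [0, 0, 0.011], [0, 0, 0], [0, 0, 0]], "turn": [0, 0, 0, 0, 0, 0, 0, 0]}}

```text
time_s: 5.53
tcp_pos: [566.1, 17.5, 50.9]
tcp_rot: [-0.0, -0.17, 0.986, -0.0]
contact_force: [1.1, -1.1, 0.3]
opening: 52.7
gripper_force: 0.0
```

Call:
{"name": "step_arm", "arguments": {"hand": [0, 0, 0, 0, 0, 0], "offset": [[0, 0, 0], [0, 0, 0], [0, 0, 0], [0, 0, 0], [0, 0, 0], [0, 0, 0]], "turn": [0, 0, 0, 0, 0, 0], "grip_force": 8}}

```text
time_s: 6.03
tcp_pos: [565.5, 21.0, 51.1]
tcp_rot: [-0.0, -0.171, 0.985, 0.001]
contact_force: [-2.3, 6.3, 2.7]
opening: 20.1
gripper_force: 8.0
```

```bash
python3 - <<'E'
from h import *
go(pin+135*Lf+87*N,50,109.9)
# arc plan: distance along N and z of tcp, stop angles
for k in range(0,17):
    a=-0.92+k*2.56/16;print(k,np.round([87+105*(np.cos(a)-np.cos(.92)),50+105*(np.sin(a)+np.sin(.92))]), end=' ')
    b=-0.92+(k-1)*2.56/16;print(np.round(105*np.array([np.cos(a)-np.cos(b),-(np.sin(a)-np.sin(b))]),1))
E
```

```text
t 6.03 tcp [565.5  21.   51.1] yang 109.7 turn -0.2 then off(mm) x -0.5 y -0.9 z 1.1 F [-2.3  6.3  2.7]
0 [87. 50.] [14.1 -9.1]
1 [99. 61.] [ 12.5 -11.2]
2 [110.  74.] [ 10.6 -13. ]
3 [118.  89.] [  8.3 -14.6]
4 [124. 105.] [  5.9 -15.7]
5 [128. 121.] [  3.3 -16.4]
6 [128. 138.] [  0.7 -16.8]
7 [126. 154.] [ -2.  -16.7]
8 [122. 171.] [ -4.6 -16.1]
9 [115. 186.] [ -7.1 -15.2]
10 [105. 200.] [ -9.5 -13.9]
11 [ 93. 212.] [-11.6 -12.2]
12 [ 80. 222.] [-13.4 -10.2]
13 [ 65. 230.] [-14.8  -7.9]
14 [ 49. 235.] [-15.9  -5.5]
15 [ 33. 238.] [-16.5  -2.9]
16 [ 16. 238.] [-16.8  -0.2]
```

Call:
{"name": "step_arm", "arguments": {"hand": [0, 0, 0, 0, 0, 0, 0, 0], "offset": [[0.0125, 0, -0.0112], [0.0106, 0, -0.013], [0.0083, 0, -0.0146], [0.0059, 0, -0.0157], [0.0033, 0, -0.0164], [0.0007, 0, -0.0168], [-0.002, 0, -0.0167], [-0.0046, 0, -0.0161]], "turn": [0, 0, 0, 0, 0, 0, 0, 0]}}

```text
time_s: 6.7
tcp_pos: [530.8, 7.0, 171.4]
tcp_rot: [-0.002, -0.17, 0.985, 0.001]
contact_force: [-3.4, 2.2, -1.2]
opening: 20.2
gripper_force: 8.0
```

```bash
python3 - <<'E'
from h import *
go(pin+135*Lf+122*N,171,109.9)
s=snap('scene','e');i=s['color'][120:290,180:400,::-1];cv2.imwrite('pics/ez.png',cv2.resize(i,None,fx=3.4,fy=3.4,interpolation=cv2.INTER_CUBIC))
E
```

```text
t 6.7 tcp [530.8   7.  171.4] yang 109.6 turn -0.3 then off(mm) x -2.9 y 0.4 z 0.4 F [-3.4  2.2 -1.2]
```

View pics/ez.png

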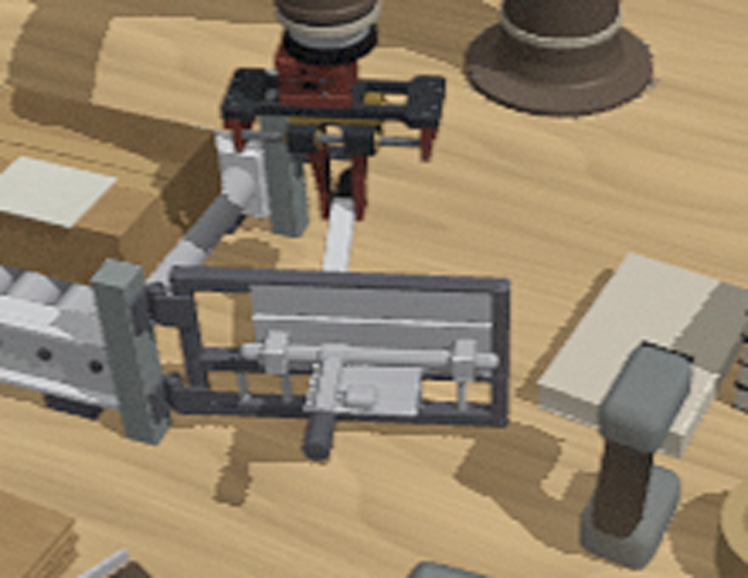

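The leg (340,235) is held between the fingers and rising past level; the gate has not moved. I'll finish the arc.

Call:
{"name": "step_arm", "arguments": {"hand": [0, 0, 0, 0, 0, 0, 0, 0], "offset": [[-0.0071, 0, -0.0152], [-0.0095, 0, -0.0139], [-0.0116, 0, -0.0122], [-0.0134, 0, -0.0102], [-0.0148, 0, -0.0079], [-0.0159, 0, -0.0055], [-0.0165, 0, -0.0029], [-0.012, 0, 0]], "turn": [0, 0, 0, 0, 0, 0, 0, 0]}}

```text
time_s: 7.42
tcp_pos: [629.0, 44.1, 240.8]
tcp_rot: [0.001, -0.171, 0.985, 0.002]
contact_force: [-4.2, 7.4, 7.3]
opening: 20.1
gripper_force: 8.0
```

Call:
{"name": "step_arm", "arguments": {"hand": [0, 0, 0.6, 0.6, 0.6, 0.6], "offset": [[0, 0, 0], [0, 0, 0], [0, 0, 0], [0, 0, 0], [0, 0, 0], [0, 0, 0]], "turn": [0, 0, 0, 0, 0, 0]}}

```text
time_s: 7.92
tcp_pos: [628.2, 39.9, 238.8]
tcp_rot: [-0.0, -0.17, 0.986, -0.0]
contact_force: [0.5, -0.3, 0.4]
opening: 42.9
gripper_force: 0.0
```

```bash
python3 - <<'E'
from h import *
go(pin+135*Lf+16*N,238,109.9)
s=snap('scene','f');i=s['color'][70:290,180:400,::-1];cv2.imwrite('pics/fz.png',cv2.resize(i,None,fx=2.7,fy=2.7,interpolation=cv2.INTER_CUBIC))
E
```

```text
t 7.92 tcp [628.2  39.9 238.8] yang 109.5 turn -0.4 then off(mm) x -6.1 y 2.6 z 0.8 F [ 0.5 -0.3  0.4]
```

View pics/fz.png

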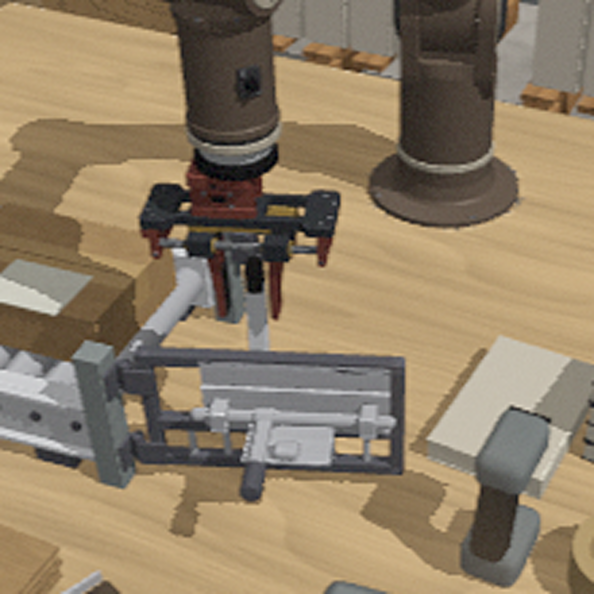

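The leg stands upright with its foot at (254,272), and the fingers are open and clear of it. Next I raise and go to the gate's free end.

Call:
{"name": "step_arm", "arguments": {"hand": [0.6, 0.6, 0.6, 0.6, 0.6, 0.6, 0.6, 0.6], "offset": [[0, 0, -0.015], [0, 0, -0.03], [0, 0, -0.03], [0, 0, -0.025], [0, 0.02, 0], [0, 0.03, 0], [0, 0.03, 0], [0, 0.03, 0]], "turn": [0, 0, 0, 0, 0, 0, 0, 0]}}

```text
time_s: 8.63
tcp_pos: [591.0, 144.5, 339.0]
tcp_rot: [0.0, -0.169, 0.986, -0.0]
contact_force: [-0.6, -0.1, -1.0]
opening: 52.7
gripper_force: 0.0
```

Call:
{"name": "step_arm", "arguments": {"hand": [0.6, 0.6, 0.6, 0.6, 0.6, 0.6, 0.6, 0.6], "offset": [[0, 0, 0], [0, 0, 0], [0, 0, 0], [0, 0, 0], [0, 0, 0], [0, 0, 0], [0, 0, 0], [0, 0, 0]], "turn": [7, 7, 7, 7, 7, 7, 7, 7]}}

```text
time_s: 9.3
tcp_pos: [591.4, 143.7, 338.8]
tcp_rot: [-0.0, 0.316, 0.949, -0.0]
contact_force: [-0.5, 0.7, 0.2]
opening: 52.8
gripper_force: 0.0
```

Call:
{"name": "step_arm", "arguments": {"hand": [0.5, 0.5, 0.5, 0.5, 0.5, 0.5], "offset": [[0, 0, 0], [0, 0, 0], [0, 0, 0], [0, 0, 0], [0, 0, 0], [0, 0, 0]], "turn": [7, 7, 7, 7, 5.5, 0]}}

```text
time_s: 9.8
tcp_pos: [591.5, 143.9, 338.8]
tcp_rot: [0.0, 0.575, 0.818, -0.0]
contact_force: [-0.2, -0.2, 0.4]
opening: 44.0
gripper_force: 0.0
```

```bash
python3 - <<'E'
from h import *
s=ctrl.state();print(np.round(s['q'],2))
go(pin+245*Lf,183,19.9)
s=snap('scene','g');P=cloud(s).reshape(-1,3);q=P[:,:2]-pin;A=np.c_[q@Lf,q@N,P[:,2]]
k=A[(abs(A[:,0]-135)<25)&(abs(A[:,1]-10)<50)&(A[:,2]>190)&(A[:,2]<290)]
for z in range(195,290,15):
    j=k[abs(k[:,2]-z)<7];print(z,len(j),np.round(np.median(j,0),1) if len(j) else '')
j=A[(A[:,0]>20)&(A[:,0]<280)&(abs(A[:,1])<30)&(abs(A[:,2]-180)<4)];print('rail',len(j),np.round(np.polyfit(j[:,0],j[:,1],1),4))
E
```

```text
[-0.69  0.34  0.51  1.53 -0.17  1.32  0.18]
t 9.8 tcp [591.5 143.9 338.8] yang 19.8 turn -0.1 then off(mm) x 2.4 y 21.2 z 155.8 F [-0.2 -0.2  0.4]
195 28 [135.   24.9 195.7]
210 38 [137.   26.7 209.5]
225 33 [136.6  28.4 224.1]
240 32 [137.   26.1 241.8]
255 38 [138.9  27.4 255. ]
270 30 [137.   30.9 268.1]
285 0 
rail 466 [ 0.0106 -3.2472]
```

Call:
{"name": "step_arm", "arguments": {"hand": [0.5, 0.5, 0.5, 0.5, 0.5, 0.5, 0.35, 0.35], "offset": [[0.002, 0.021, 0], [0, 0, 0.03], [0, 0, 0.035], [0, 0, 0.035], [0, 0, 0.035], [0, 0, 0.022], [0, 0, 0], [0, 0, 0]], "turn": [0, 0, 0, 0, 0, 0, 0, 0]}}

```text
time_s: 10.52
tcp_pos: [610.1, 152.9, 181.4]
tcp_rot: [-0.001, 0.572, 0.82, -0.001]
contact_force: [0.1, 0.6, 0.6]
opening: 34.0
gripper_force: 0.0
```

Call:
{"name": "step_arm", "arguments": {"hand": [0.35, 0.35, 0.35, 0.35, 0.35, 0.35, 0.35, 0.35], "offset": [[0, -0.008, 0], [-0.0006, -0.0171, 0], [-0.0006, -0.0171, 0], [-0.0006, -0.0171, 0], [-0.0006, -0.0171, 0], [-0.0006, -0.0171, 0], [-0.0006, -0.0171, 0], [-0.0006, -0.0171, 0]], "turn": [0, -4, -4, -4, -4, -4, -4, -4]}}

```text
time_s: 11.18
tcp_pos: [505.4, 83.8, 184.5]
tcp_rot: [0.002, 0.356, 0.935, 0.002]
contact_force: [1.7, 0.7, -0.1]
opening: 30.6
gripper_force: 0.5
```

```bash
python3 - <<'E'
from h import *
s=ctrl.state();d=s['tcp_pos'][:2]-pin
print('r',np.hypot(*d),'ang',np.degrees(np.arctan2(d[1],d[0])));go(pin+d,180,90)
E
```

```text
r 247.83465096618752 ang 139.55495123158775
t 11.18 tcp [505.4  83.8 184.5] yang 48.3 turn -41.7 then off(mm) x 0.0 y 0.0 z 4.5 F [ 1.7  0.7 -0.1]
```

Call:
{"name": "step_arm", "arguments": {"hand": [0.35, 0.35, 0.35, 0.35, 0.35, 0.35, 0.35, 0.35], "offset": [[-0.0006, -0.0171, 0], [-0.0006, -0.0171, 0], [-0.0006, -0.0171, 0], [-0.0006, -0.0171, 0], [-0.0006, -0.0171, 0], [-0.0006, -0.0171, 0], [-0.0006, -0.0171, 0], [0, 0, 0]], "turn": [-4, -4, -4, -4, -4, -4, -4, 0]}}

```text
time_s: 11.85
tcp_pos: [449.3, -23.8, 184.2]
tcp_rot: [0.002, 0.121, 0.993, 0.0]
contact_force: [0.3, -0.1, -0.3]
opening: 30.8
gripper_force: 0.0
```

```bash
python3 - <<'E'
from h import *
s=ctrl.state();d=s['tcp_pos'][:2]-pin
print('r',np.hypot(*d),'ang',np.degrees(np.arctan2(d[1],d[0])));go(pin-245*xl,182,96.4)
s=snap('top','i');P=cloud(s).reshape(-1,3);q=P[:,:2]-pin
j=P[(abs(P[:,2]-180)<5)&(P[:,1]>-110)&(P[:,1]<100)&(P[:,0]>430)&(P[:,0]<690)];print(len(j));r=cv2.fitLine(j[:,:2].astype(np.float32),cv2.DIST_HUBER,0,.1,.1).ravel();print(r)
E
```

```text
r 250.45444594099652 ang 167.74612081645392
t 11.85 tcp [449.3 -23.8 184.2] yang 76.1 turn -20.3 then off(mm) x 7.7 y -80.2 z 2.2 F [ 0.3 -0.1 -0.3]
302
[ 9.8315275e-01 -1.8278587e-01  6.1647327e+02 -6.1102943e+01]
```

Call:
{"name": "step_arm", "arguments": {"hand": [0.35, 0.35, 0.35, 0.35, 0.35, 0.35, 0.35, 0.35], "offset": [[-0.0006, -0.0171, 0], [-0.0006, -0.0171, 0], [-0.0006, -0.0171, 0], [-0.0006, -0.012, 0], [-0.0006, -0.009, 0], [0, -0.006, 0], [0, -0.005, 0], [0, 0, 0]], "turn": [-4, -4, -4, -4, -3, -1.3, 0, 0]}}

```text
time_s: 12.57
tcp_pos: [445.1, -103.6, 182.7]
tcp_rot: [0.001, -0.054, 0.999, -0.0]
contact_force: [-0.7, -0.8, 0.3]
opening: 30.8
gripper_force: 0.0
```

```bash
python3 - <<'E'
from h import *
s=ctrl.state();d=s['tcp_pos'][:2]-pin
print('r',np.hypot(*d),'ang',np.degrees(np.arctan2(d[1],d[0])));go(pin-245*xl,182,96.4)
s=snap('top','j');P=cloud(s).reshape(-1,3);q=P[:,:2]-pin
j=P[(abs(P[:,2]-180)<5)&(P[:,1]>-140)&(P[:,1]<100)&(P[:,0]>430)&(P[:,0]<680)];print(len(j));r=cv2.fitLine(j[:,:2].astype(np.float32),cv2.DIST_HUBER,0,.1,.1).ravel();print(r)
E
```

```text
r 250.34130566126012 ang -173.8962822811007
t 12.57 tcp [ 445.1 -103.6  182.7] yang 96.2 turn -0.2 then off(mm) x -5.3 y -1.4 z 0.7 F [-0.7 -0.8  0.3]
479
[ 9.9554974e-01  9.4237559e-02  5.8070026e+02 -8.6332222e+01]
```

Call:
{"name": "step_arm", "arguments": {"hand": [0.35, 0.35, 0.35, 0.35], "offset": [[0, -0.003, 0], [0, -0.003, 0], [0, -0.003, 0], [0, 0, 0]], "turn": [0, 0, 0, 0]}}

```text
time_s: 12.95
tcp_pos: [445.4, -110.5, 182.1]
tcp_rot: [-0.0, -0.056, 0.998, 0.001]
contact_force: [-1.3, 8.1, 5.2]
opening: 31.0
gripper_force: 3.9
```

Call:
{"name": "step_arm", "arguments": {"hand": [0.35, 0.35, 0.35], "offset": [[0, -0.002, 0], [0, -0.002, 0], [0, 0, 0]], "turn": [0, 0, 0]}}

```text
time_s: 13.2
tcp_pos: [445.7, -112.4, 182.0]
tcp_rot: [-0.001, -0.057, 0.998, 0.003]
contact_force: [-2.0, 16.3, 5.9]
opening: 34.5
gripper_force: 8.0
```

Call:
{"name": "step_arm", "arguments": {"hand": [0.5, 0.5, 0.5, 0.5, 0.5, 0.5, 0.5, 0.5], "offset": [[0, 0.005, 0], [0, 0.005, 0], [0, 0, -0.01], [0, 0, -0.02], [0, 0, -0.03], [0, 0, -0.03], [0, 0.035, -0.01], [0, 0.035, 0]], "turn": [0, 0, 0, 0, 0, 0, 0, 0]}}

```text
time_s: 13.87
tcp_pos: [438.5, -38.2, 285.7]
tcp_rot: [0.003, -0.053, 0.999, -0.0]
contact_force: [1.1, 0.2, -0.1]
opening: 44.0
gripper_force: 0.0
```

Call:
{"name": "step_arm", "arguments": {"hand": [0.6, 0.6, 0.6, 0.6, 0.6, 0.6, 0.6, 0.6], "offset": [[0, 0.03, 0], [0, 0.03, 0], [0, 0, 0], [0, 0, 0], [0, 0, 0], [0, 0, 0], [0, 0, 0], [0, 0, 0]], "turn": [7, 7, 7, 7, 7, 7, 7, 7]}}

```text
time_s: 14.53
tcp_pos: [434.2, 19.0, 282.7]
tcp_rot: [0.0, 0.417, 0.909, 0.0]
contact_force: [-0.2, 0.6, -0.3]
opening: 52.7
gripper_force: 0.0
```

Call:
{"name": "step_arm", "arguments": {"hand": [0.6, 0.6, 0.6, 0.6, 0.6, 0.6], "offset": [[0, 0, 0], [0, 0, 0], [0, 0, 0], [0, 0, 0], [0, 0, 0], [0, 0, 0]], "turn": [7, 7, 7, 7, 6, 0]}}

```text
time_s: 15.03
tcp_pos: [434.2, 19.1, 282.6]
tcp_rot: [0.0, 0.664, 0.748, 0.0]
contact_force: [0.2, -0.5, -0.7]
opening: 53.1
gripper_force: 0.0
```

```bash
python3 - <<'E'
from h import *
st=ctrl.state();print(np.round(st['q'],2))
go(pin-145*xl+114*yl,180,6.4)
s=snap('scene','k');P=cloud(s);c=s['color'].astype(int)
q=P[:,:,:2]-pin;A=np.stack([-(q@xl),q@yl,P[:,:,2]],-1)
j=A[(abs(A[:,:,2]-180)<4)&(A[:,:,0]>20)&(A[:,:,0]<280)&(abs(A[:,:,1])<30)];print('rail',len(j),np.polyfit(j[:,0],j[:,1],1))
k=A[(c.sum(-1)<200)&(A[:,:,2]>105)&(A[:,:,2]<150)&(A[:,:,1]>70)&(A[:,:,1]<160)&(abs(A[:,:,0]-145)<60)];print('barrel',len(k),np.round(np.median(k,0)),np.round(k.min(0)),np.round(k.max(0)))
j=A[(abs(A[:,:,0]-137)<20)&(abs(A[:,:,1]+15)<25)&(A[:,:,2]>190)&(A[:,:,2]<290)];print('leg',len(j),np.round(np.median(j,0)),j[:,2].max())
i=s['color'][70:290,150:370,::-1];cv2.imwrite('pics/kz.png',cv2.resize(i,None,fx=2.7,fy=2.7,interpolation=cv2.INTER_CUBIC))
E
```

```text
[-0.42  0.03  0.28  1.99 -0.01  1.12 -0.02]
t 15.03 tcp [434.2  19.1 282.6] yang 6.8 turn 0.4 then off(mm) x -10.5 y 102.4 z 102.6 F [ 0.2 -0.5 -0.7]
rail 332 [-0.01813656  4.28584907]
barrel 24 [135. 118. 121.] [132. 103. 115.] [145. 134. 126.]
leg 169 [127. -25. 236.] 273.9560107761903
```

View pics/kz.png

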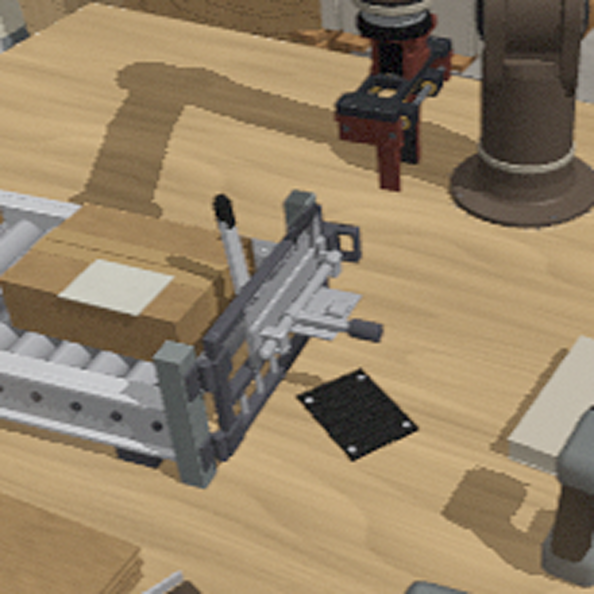

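The gate is shut, the stop leg is up at (225,215) with the carton behind it, and the handle barrel is at (368,330). Going to the barrel.

```bash
python3 - <<'E'
from h import *
go(pin-142*xl+115*yl,123,6.4)
for a in np.arange(0,.75,.15):print(round(a,2),np.round([88*np.cos(a)-88,-88*np.sin(a)],1))
E
```

```text
t 15.08 tcp [434.1  19.1 282.5] yang 7.2 turn 0.8 then off(mm) x -9.6 y 105.5 z 159.5 F [-0.9  0.1  0.5]
0.0 [ 0. -0.]
0.15 [ -1.  -13.2]
0.3 [ -3.9 -26. ]
0.45 [ -8.8 -38.3]
0.6 [-15.4 -49.7]
```

Call:
{"name": "step_arm", "arguments": {"hand": [0.6, 0.6, 0.6, 0.6, 0.6, 0.6, 0.6, 0.6], "offset": [[-0.005, 0.025, 0], [-0.005, 0.03, 0], [0, 0.03, 0], [0, 0.02, 0], [0, 0, 0.03], [0, 0, 0.03], [0, 0, 0.02], [0, 0, 0]], "turn": [0, 0, 0, 0, 0, 0, 0, 0]}}

```text
time_s: 15.75
tcp_pos: [537.1, 22.4, 198.2]
tcp_rot: [-0.002, 0.66, 0.751, -0.003]
contact_force: [0.5, 0.4, -0.4]
opening: 52.8
gripper_force: 0.0
```

```bash
python3 - <<'E'
from h import *
go(pin-142*xl+115*yl,123,6.4)
s=snap('scene','l');i=s['color'][110:250,210:350,::-1];cv2.imwrite('pics/lz.png',cv2.resize(i,None,fx=4,fy=4,interpolation=cv2.INTER_CUBIC))
E
```

```text
t 15.75 tcp [537.1  22.4 198.2] yang 7.4 turn 1.0 then off(mm) x -1.3 y 2.7 z 75.2 F [ 0.5  0.4 -0.4]
```

View pics/lz.png

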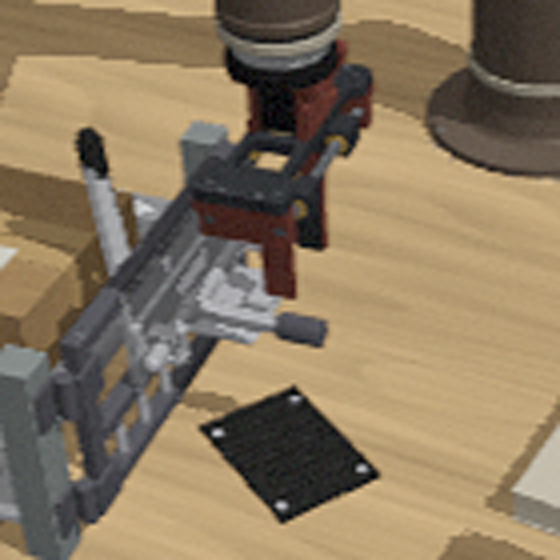

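The near finger (285,290) will pass on the hinge side of the barrel (300,330) and the far one (315,245) on the other side, so the alignment is good.

Call:
{"name": "step_arm", "arguments": {"hand": [0.6, 0.6, 0.6, 0.6, 0.6, 0.6], "offset": [[-0.001, 0.002, 0.02], [0, 0, 0.02], [0, 0, 0.02], [0, 0, 0.015], [0, 0, 0], [0, 0, 0]], "turn": [1, 0, 0, 0, 0, 0]}}

```text
time_s: 16.3
tcp_pos: [542.2, 22.0, 128.2]
tcp_rot: [0.0, 0.668, 0.744, 0.0]
contact_force: [1.1, 0.2, 0.8]
opening: 52.4
gripper_force: 0.0
```

Call:
{"name": "step_arm", "arguments": {"hand": [0, 0, 0, 0, 0, 0], "offset": [[0, 0, 0], [0, 0, 0], [0, 0, 0], [0, 0, 0], [0, 0, 0], [0, 0, 0]], "turn": [0, 0, 0, 0, 0, 0], "grip_force": 10}}

```text
time_s: 16.8
tcp_pos: [539.3, 23.2, 127.0]
tcp_rot: [-0.002, 0.668, 0.744, -0.001]
contact_force: [-8.8, 3.6, 6.5]
opening: 21.6
gripper_force: 10.0
```

Call:
{"name": "step_arm", "arguments": {"hand": [0, 0, 0, 0, 0, 0], "offset": [[-0.001, 0, -0.0132], [-0.0029, 0, -0.0128], [-0.0049, 0, -0.0123], [-0.0066, 0, -0.0114], [0, 0, 0], [0, 0, 0]], "turn": [0, 0, 0, 0, 0, 0]}}

```text
time_s: 17.3
tcp_pos: [541.4, 6.9, 176.9]
tcp_rot: [-0.002, 0.668, 0.744, -0.001]
contact_force: [-5.1, 1.8, 0.8]
opening: 22.0
gripper_force: 10.0
```

Call:
{"name": "step_arm", "arguments": {"hand": [0, 0, 0, 0, 0, 0, 0, 0], "offset": [[0, -0.008, 0], [0, -0.01, 0], [0, -0.01, 0], [0, -0.01, 0], [0, -0.008, 0], [0, -0.005, 0], [0, -0.003, 0], [0, 0, 0]], "turn": [0, 0, 0, 0, 0, 0, 0, 0]}}

```text
time_s: 17.97
tcp_pos: [488.5, 0.8, 176.7]
tcp_rot: [-0.0, 0.668, 0.744, -0.0]
contact_force: [-1.9, 0.3, -0.1]
opening: 22.0
gripper_force: 10.0
```

```bash
python3 - <<'E'
from h import *
s=ctrl.state();q=s['tcp_pos'][:2]-pin;print('along',-(q@xl),'out',q@yl)
go(pin-200*xl+100*yl,173,6.4)
s=snap('scene','n');i=s['color'][110:250,210:350,::-1];cv2.imwrite('pics/nz.png',cv2.resize(i,None,fx=4,fy=4,interpolation=cv2.INTER_CUBIC))
E
```

```text
along 195.4629878416397 out 100.3313658855781
t 17.97 tcp [488.5   0.8 176.7] yang 6.1 turn -0.3 then off(mm) x -0.3 y -4.5 z 3.7 F [-1.9  0.3 -0.1]
```

View pics/nz.png

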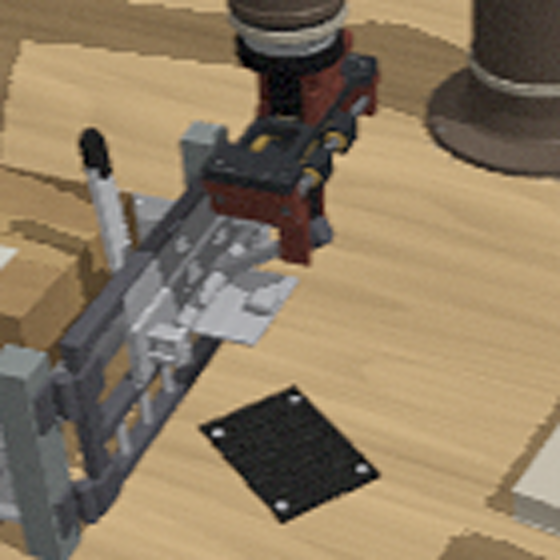

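The handle is lifted over the bump (visible at 265,295) and moved along by 53 mm. I'll press gently to the end of travel.

Call:
{"name": "step_arm", "arguments": {"hand": [0, 0, 0, 0], "offset": [[0, -0.002, 0], [0, -0.002, 0], [0, -0.002, 0], [0, 0, 0]], "turn": [0, 0, 0, 0]}}

```text
time_s: 18.35
tcp_pos: [485.3, -0.3, 177.1]
tcp_rot: [0.002, 0.668, 0.744, 0.001]
contact_force: [6.5, -1.9, -3.2]
opening: 22.0
gripper_force: 10.0
```

Call:
{"name": "step_arm", "arguments": {"hand": [0, 0, 0, 0, 0, 0], "offset": [[0.0066, 0, 0.0114], [0.0049, 0, 0.0123], [0.0029, 0, 0.0128], [0.001, 0, 0.0128], [0, 0, 0], [0, 0, 0]], "turn": [0, 0, 0, 0, 0, 0]}}

```text
time_s: 18.85
tcp_pos: [483.0, 15.4, 127.2]
tcp_rot: [0.001, 0.668, 0.744, 0.0]
contact_force: [4.7, -1.3, -2.1]
opening: 21.4
gripper_force: 10.0
```

Call:
{"name": "step_arm", "arguments": {"hand": [0.4, 0.4, 0.4, 0.4, 0.4, 0.4, 0.4, 0.4], "offset": [[0, 0, 0], [0, 0, 0], [0, 0, 0], [0, 0, 0], [0, 0, -0.01], [0, 0, -0.025], [0, 0, -0.03], [0, 0, -0.03]], "turn": [0, 0, 0, 0, 0, 0, 0, 0]}}

```text
time_s: 19.52
tcp_pos: [481.2, 15.3, 223.9]
tcp_rot: [-0.0, 0.668, 0.744, -0.001]
contact_force: [0.3, -0.2, 0.2]
opening: 35.3
gripper_force: 0.0
```

Call:
{"name": "step_arm", "arguments": {"hand": [0.4, 0.4, 0.4, 0.4, 0.4, 0.4, 0.4, 0.4], "offset": [[0, 0, -0.03], [0, 0, -0.03], [0, -0.03, 0], [0, -0.03, 0], [0, -0.03, 0], [0, -0.03, 0], [0, 0, 0], [0, 0, 0]], "turn": [0, 0, 0, 0, 0, 0, 0, 0]}}

```text
time_s: 20.18
tcp_pos: [361.8, 2.5, 283.4]
tcp_rot: [0.0, 0.668, 0.744, 0.001]
contact_force: [0.7, 0.1, 0.0]
opening: 35.1
gripper_force: 0.0
```

```bash
python3 - <<'E'
from h import *
s=snap('scene','o');P=cloud(s);c=s['color'].astype(int);print(ctrl.state()['contact_force'])
q=P[:,:,:2]-pin;A=np.stack([-(q@xl),q@yl,P[:,:,2]],-1)
j=A[(abs(A[:,:,2]-180)<4)&(A[:,:,0]>20)&(A[:,:,0]<280)&(abs(A[:,:,1])<30)];print('rail',len(j),np.polyfit(j[:,0],j[:,1],1))
k=A[(c.sum(-1)<200)&(A[:,:,2]>95)&(A[:,:,2]<170)&(A[:,:,1]>70)&(A[:,:,1]<160)&(abs(A[:,:,0]-195)<60)];print('barrel',len(k),np.round(np.median(k,0)),np.round(k.min(0)),np.round(k.max(0)))
Q=P[:,:,:2]-m;L=np.c_[(Q@xl)[abs(P[:,:,2]-155)<5],(Q@yl)[abs(P[:,:,2]-155)<5]];L=L[(L[:,1]>-300)&(abs(L[:,0])<80)&(L[:,1]<20)];print('carton',np.percentile(L[:,1],[1,99]))
i=s['color'][110:250,190:330,::-1];cv2.imwrite('pics/oz.png',cv2.resize(i,None,fx=4,fy=4,interpolation=cv2.INTER_CUBIC))
E
```

```text
[-0.08136436  0.61941697 -0.1529852 ]
rail 330 [-0.02029108  5.04433536]
barrel 25 [188. 120. 121.] [184. 104. 116.] [200. 135. 130.]
carton [-247.88168973  -19.35855562]
```

View pics/oz.png

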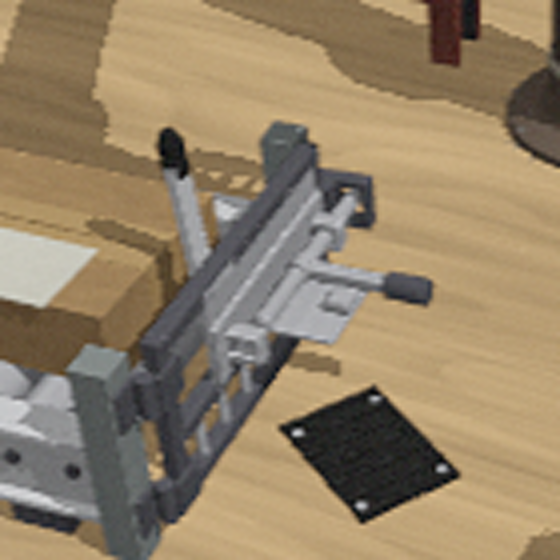

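The rod is through the keep (355,200), the handle lies level behind the bump (405,288), the stop is up (185,200), and the carton is inside. Nothing touches the robot.

```bash
python3 -c "
from rig import ctrl
print(ctrl.finish_job())"
```

```text
the job is handed in; nothing more can be done
None
```

The job is handed in at about 20 s on the robot's clock: carton centre about 133 mm inside the mouth, stop up, gate shut, bolt slid home into the keep and handle down behind the bump; the judge returned no verdict, and I did not re-measure the books, scanner, tape roll and mug at the end.

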